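# Seat the keyed pump shaft against its seal spring and hold it

## Task

Pick the keyed stub shaft with the flat tang out of the crate of spare parts, leaving the other parts in the crate and the things on the bench where they are. Push it upright into the hub of the water pump, turning it until its keys slip into the keyways, and keep pushing against the seal spring until its flange is fully home on the hub. Finish while still gripping the shaft and holding it pressed home, because the spring lifts it if you let go.

Things in the scene. Friction and masses are not known exactly. Their poses are not given: they have to be found in the camera images.
- shaft_mid (a point): Loose steel stub shaft, 96 mm tall, about 0.22 kg, upright on its foot in the crate; the only part there over 45 mm tall. Point: on its axis half-way up, at the underside of its flange; z up. Above it: flange 38 mm across, 6 mm thick, then a flat tang to grip, 32 mm along x, 12 mm thick along y, 42 mm high (6 to 48 mm above the point). Below: the 20 mm round shaft, 48 mm long.
- shaft: The same shaft; origin at the centre of its foot, 48 mm below shaft_mid, same axes. Two opposite keys stand out along +x and -x, in line with the tang's broad side: 6 mm wide, to 14.5 mm from the axis, from 16 to 45 mm above the foot, lower ends rounded. The lowest 16 mm is a plain round pilot, its foot chamfered 1.5 by 3 mm. A half turn about z gives the same fit.
- hub_mouth (a point): Centre of the bore's mouth in the flat top face of the pump's round steel hub (64 mm across), 140 mm above the bench. z points up out of the bore; two opposite keyways along +x and -x. Bore 22 mm across, 65 mm deep; keyways 8.5 mm wide, to 16 mm from the axis, over the whole depth. Fully home, shaft_mid lies at this point: flange on the hub's face, foot 48 mm down.
- pump: Water pump, bolted down: a 130 mm square foot plate, a white round body 116 mm across and 75 mm high, the steel hub on top, blue stub pipes to +y and -y (to 80 mm from the axis). Origin at the underside, on the bore's axis.
- seal (a joint): Brass spring-loaded seal follower inside the bore, travel in m, 0 when free and growing downward. Its top lies 30 mm below the mouth when free; the shaft's foot pushes it down, so it reads 0.018 with the shaft fully home. It pushes back with 5 N at the start of its travel and 12 N at home (400 N/m).
- crate: Low open grey plastic crate, 230 mm along its x, 210 mm along its y, 45 mm high, walls and floor 5 mm, origin under its centre; it stays put. The shaft and four other parts stand in it, in places that change.
- dowel: Plain round-headed steel pin, without keys, 42 mm tall, 34 mm across its head, standing in the crate. Origin at its foot. To be left in the crate.
- bush: Brass hexagonal bush, 34 mm tall, 38 mm across, in the crate. Origin at its foot. To be left in the crate.
- elbow: White plastic pipe elbow, 33 mm tall, its branch along +x (26 mm long), in the crate. Origin under its upright leg. To be left in the crate.
- collar: Steel ring, 40 mm across and 16 mm tall, flat in the crate. Origin at its underside. To be left in the crate.
- cap: Black plastic ring cap, 52 mm across, 14 mm tall, on the bench between crate and pump. Leave it.
- jar: Amber glass jar, 64 mm across, 110 mm tall, on the bench towards the back. Origin at its underside. Leave it.
- beaker: Clear glass beaker, 72 mm across, 95 mm tall, on the bench towards the back. Origin at its underside. Leave it.
- wrench: Steel wrench lying on the bench at one side. Leave it.
There are look-alikes about, which are no part of the job. Several things look just like the pump: the one meant starts farthest to the robot's right.

How it is judged:
By the outcome, as a careful person would: the job done as asked, in the order asked, and still so for the second after the job is handed in, while the arm keeps its last pose, push and grip.
It also fails if it takes over 48 s, if anything falls off the work surface, if the arm or the gripper's body presses on something with over 40 N, if the wrist force passes 120 N, or if a joint passes its speed limit or range.

## Robot

A 6-joint arm with a two-finger parallel gripper is mounted at the origin on the work surface. World frame = base frame: x ahead of the robot, y to its left, z up, the work surface at z = 0. Lengths are in m, angles in rad, forces in N, time in s.
With the tool pointing down it reaches from about 0.35 to 0.875 m from the base axis. Payload 15.5 kg.
Tool frame: the origin (TCP) lies midway between the tips of the shut fingers; the grasp point (between the pads) lies 19 mm behind it (arm.grasp_offset is the distance from the TCP to the grasp point, in m); x points along the fingers, y is the direction in which the jaws open and shut, and the axes are right-handed (so a half turn about x gives the same grasp; the last joint's range is limited). The gripper opens to 85 mm and grips with 20 to 120 N. Pads are 22 mm wide; open, the fingers measure 114 mm over their backs; the gripper's body (76 mm by 85 mm) begins 54 mm behind the grasp point. The pads swing forward as they close: fully open they stand 13 mm farther back than shut.
Start: joints at [1.069, 0.494, 1.345, -0, 1.302, -0.096], TCP at [0.247, 0.574, 0.231] pointing down, gripper open.
Joint ranges: [-2.91, 2.91], [-0.82, 2.16], [0.22, 2.67], [-1.22, 4.37], [0.12, 2.79], [-3.08, 3.08]. Speed limits (rad/s): [1.89, 1.89, 2.57, 3.01, 3.01, 3.01].

## Interface

Orientations are given as a rotation vector (axis times angle).
In Python, from cell import arm gives the robot as it stands. The module is installed in compiled form; this text tells all that it offers. Calls block until the motion is done:
- arm.goto(position, orientation): joint-space move of the TCP to a pose.
- arm.move_linear(position, max_speed=0.15, rotation=None, guard=None): straight line of the TCP; rotation=None keeps the orientation; max_speed is the mean speed in m/s. With guard (N) it stops when the force on the tool has changed by that much, and returns True; else False.
- arm.goto_joints(angles): joint-space move.
- arm.let_go() and arm.close_gripper(squeeze=None): open the fingers fully, or close them until they stop; squeeze is the grip in N (None keeps the last).
- arm.pause(seconds).
- arm.solve_ik(position, orientation): joint angles nearest the present ones, or None.
- arm.get_state(): the state.
- arm.camera(name): name is "side" or "top"; returns a dict with "color" (384x512x3 uint8, red, green, blue), "fovy" (degrees; the focal length in pixels is half the picture's height over the tangent of half this angle, whatever the lens; pixels are square), "cx", "cy" (the principal point, pixels), "position" and "rotation" of the camera in the world. Camera axes: x right, y up, looking along -z (the intrinsics and any distortion apply to the point x, -y, -z); pixel columns grow to the right and rows downward; lengths in m; the calibration is good to about 2 mm. A picture is of the moment at which its call begins. There is no depth.
A pose or a line that the arm cannot do raises arm.IKError and nothing moves.
- arm.hand_in(): hands the job in, once; it reports no verdict.
The state is a dict: "time": time; "qpos": joint angles; "dq": joint speeds; "tau": joint torques, N m; "tool_pos": TCP position; "orientation": TCP orientation; "contact_force": force on the tool from outside, world axes, zero at the start; "moment": the same for the moment, N m; "width": opening from 0.0 (shut) to 1.0 (fully open).
Only numpy, scipy, OpenCV 4.12 (cv2) and the standard library are available. Lean on these libraries where they do the work, as an engineer would, in place of code of your own. Each camera call takes 0.05 s, during which the arm holds its last target. There are 200 camera calls.

## Working session

There is one attempt and no reset: what is moved stays moved. The work goes in short steps, each a Python script; the robot and the scene stay as the last script left them, time stands still between calls to the robot, and variables do not carry over. Pictures are saved under pics/ and viewed, about 8 in all and at most 12, crops included, and the job is handed in when it is done.

```bash
mkdir -p pics
python3 - <<'E'
from cell import arm
import cv2
for n in("top","side"):
    c=arm.camera(n); cv2.imwrite(f"pics/{n}0.png",c["color"][:,:,::-1])
    print({k:v for k,v in c.items() if k!="color"})
s=arm.get_state();print(s)
E
```

```text
{'fovy': 55.08129292385167, 'cx': 251.51614585128527, 'cy': 200.46029292506017, 'position': array([0.45649843, 0.10545758, 0.95888558]), 'rotation': array([ 0.09350427, -0.1212306 , -1.5841791 ])}
{'fovy': 47.58475874902788, 'cx': 258.1330286699796, 'cy': 193.9969933329399, 'position': array([ 0.4773933 , -0.80762401,  0.72143259]), 'rotation': array([ 0.99076515, -0.03534028, -0.10365839])}
{'time': 0.1, 'qpos': array([ 1.06949563e+00,  4.94148836e-01,  1.34608512e+00,  1.42684801e-05,
        1.30249459e+00, -9.54908714e-02]), 'dq': array([ 1.10288419e-04, -8.64186806e-04, -2.38169303e-03,  4.41952414e-05,
        1.30374222e-04, -1.71301952e-03]), 'tau': array([ 3.42376385e-03, -8.83595181e+01, -3.84557533e+01, -2.18154187e-04,
        5.27016615e-03, -2.05543989e-05]), 'tool_pos': array([0.24655436, 0.57395268, 0.23073719]), 'orientation': array([ 0.31749001,  1.54760258, -0.31919875]), 'contact_force': array([-1.11734597, -0.10251454,  0.46094328]), 'moment': array([ 0.00468874, -0.02143399, -0.00722029]), 'width': 1.0009047650451477}
```

View pics/top0.png

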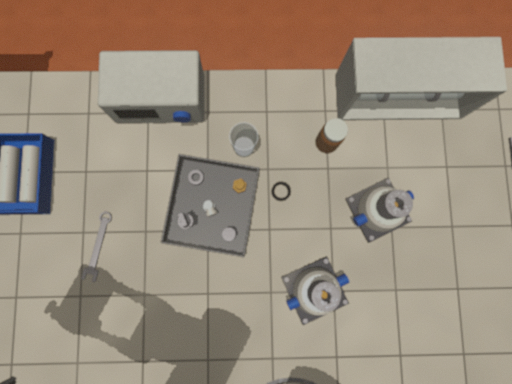

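View pics/side0.png

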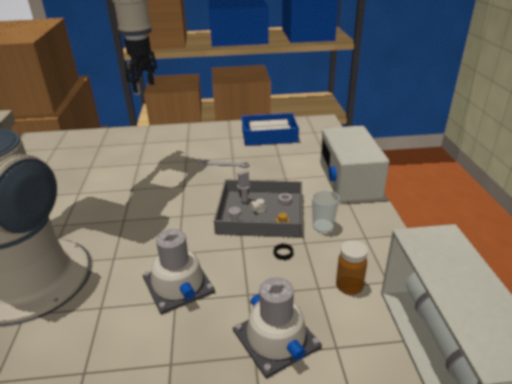

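Top view: crate at about (211,205), and two pump look-alikes with hubs at (398,203) and (325,294). Image right is robot right (−y), so the pump at (398,203) is probably the one meant. The shaft candidate is at (187,219), the tall part in side view at (243,183). I'll confirm with enlarged crops.

```bash
cat > h.py <<'E'
import numpy as np, cv2
from cell import arm
from scipy.spatial.transform import Rotation as R
from scipy.optimize import least_squares
def f(c): return 192/np.tan(np.radians(c["fovy"])/2)
def ray(c,u,v):
    d=np.array([(u-c["cx"])/f(c),-(v-c["cy"])/f(c),-1]); return R.from_rotvec(c["rotation"]).apply(d)
def onz(c,u,v,z):
    d=ray(c,u,v); return c["position"]+d*(z-c["position"][2])/d[2]
def proj(c,P):
    p=R.from_rotvec(c["rotation"]).inv().apply(np.atleast_2d(P)-c["position"])
    return np.c_[c["cx"]-f(c)*p[:,0]/p[:,2], c["cy"]+f(c)*p[:,1]/p[:,2]]
def crop(c,u,v,w,h,s):
    return cv2.resize(c["color"][v:v+h,u:u+w,::-1],None,fx=s,fy=s,interpolation=cv2.INTER_CUBIC)
E
python3 - <<'E'
from h import *
t=arm.camera("top");s=arm.camera("side")
a=[crop(t,160,150,66,50,6) if 0 else crop(t,160,180,66,50,6),crop(t,350,170,66,50,6),crop(s,215,150,66,50,6),crop(s,240,270,66,50,6)]
cv2.imwrite("pics/c1.png",np.vstack([np.hstack(a[:2]),np.hstack(a[2:])]))
for u,v,z in[(187,219,.08),(398,203,.14),(325,294,.14)]: print(onz(t,u,v,z))
for u,v,z in[(243,168,.1),(277,287,.14),(172,238,.14)]: print(onz(s,u,v,z))
E
```

```text
[0.5346855 0.2436375 0.08     ]
[ 0.55805847 -0.24064481  0.14      ]
[ 0.36093181 -0.06636382  0.14      ]
[0.53574093 0.27808631 0.1       ]
[ 0.56124151 -0.23810521  0.14      ]
[ 0.36010106 -0.06949437  0.14      ]
```

View pics/c1.png

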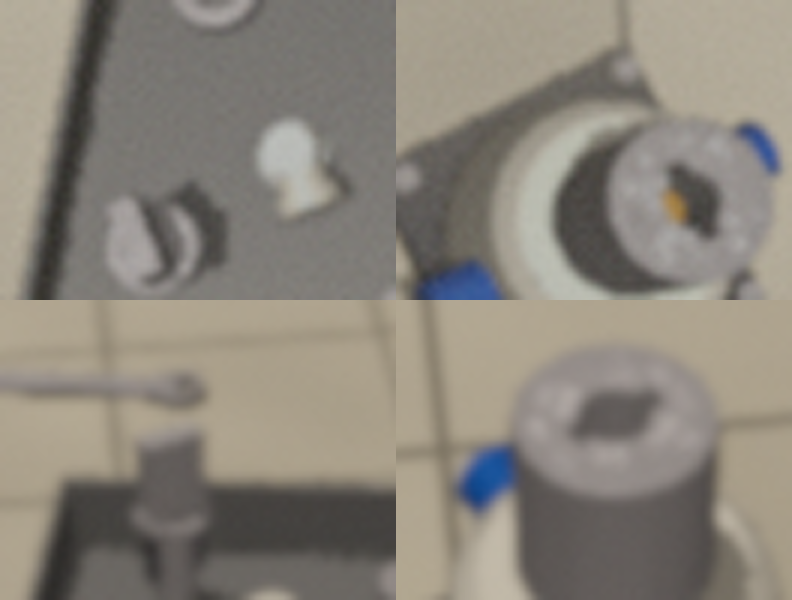

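The crops confirm it. The part at top (185,219) has the flange and flat tang and stands well above the crate wall in the side view. The pump hub at top (399,203) and side (276,290) is empty, has keyways, and lies at y≈−0.24 against −0.07 for the other, so it is the farthest right. Next I'll rectify the two top planes metrically to measure pose and yaw.

```bash
cat >> h.py <<'E'
def rect(c,ctr,z,half=.04,k=4,M=None):
    "metric image: column = -y, row = -x (robot ahead up), k px/mm"
    n=int(half*2000*k); M=[(n/2,n/2,0,0)]
    q=np.array([[1,1],[1,-1],[-1,1],[-1,-1]])*half
    src=proj(c,np.c_[ctr[0]+q[:,0],ctr[1]+q[:,1],np.full(4,z)])
    dst=np.c_[n/2-q[:,1]*1000*k,n/2-q[:,0]*1000*k]
    H=cv2.getPerspectiveTransform(src.astype(np.float32),dst.astype(np.float32))
    im=cv2.warpPerspective(np.ascontiguousarray(c["color"][:,:,::-1]),H,(n,n),flags=cv2.INTER_CUBIC)
    for i in range(0,n,10*k): im[i,:4*k//2]=(0,0,255); im[:4*k//2,i]=(0,0,255)
    return im
E
python3 - <<'E'
from h import *
t=arm.camera("top");s=arm.camera("side")
h=(.559,-.240);p=(.535,.270)
a=[rect(c,g,z,.037) for g,z in((h,.14),(p,.101)) for c in(t,s)]
cv2.imwrite("pics/r1.png",np.vstack([np.hstack(a[:2]),np.hstack(a[2:])]))
print(proj(t,[[*p,.101]]),proj(s,[[*p,.101]]),[x.shape for x in a])
E
```

```text
[[174.22920415 218.26609539]] [[242.93933009 169.11275534]] [(296, 296, 3), (296, 296, 3), (296, 296, 3), (296, 296, 3)]
```

View pics/r1.png

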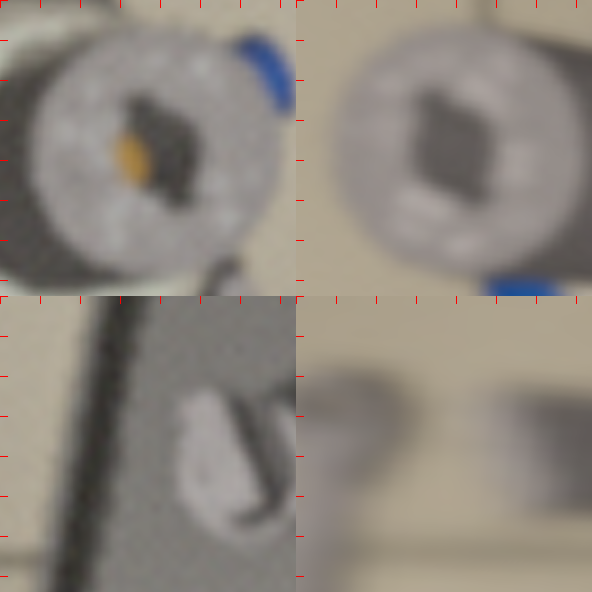

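```bash
cat >> h.py <<'E'
def T(xy,yaw,z,pts):
    c,s=np.cos(yaw),np.sin(yaw); pts=np.asarray(pts,float)
    return np.c_[xy[0]+c*pts[:,0]-s*pts[:,1],xy[1]+s*pts[:,0]+c*pts[:,1],z+pts[:,2]]
th=np.linspace(0,2*np.pi,60)
def circ(r,z): return np.c_[r*np.cos(th),r*np.sin(th),0*th+z]
def tang(z): return np.array([[16,6,z],[-16,6,z],[-16,-6,z],[16,-6,z],[16,6,z]])*[.001,.001,1]
def bore():
    a=np.arcsin(4.25/11); g=np.linspace(a,np.pi-a,20)
    up=np.c_[11*np.cos(g),11*np.sin(g)]
    o=np.r_[[[16,-4.25],[16,4.25]],up,[[-16,4.25],[-16,-4.25]],-up,[[16,-4.25]]]/1000
    return np.c_[o,0*o[:,0]]
def over(c,polys,u,v,w,h,s):
    im=crop(c,u,v,w,h,s)
    for P,col in polys:
        q=(proj(c,P)-[u,v]+.5)*s-.5
        cv2.polylines(im,[np.round(q*8).astype(int)],False,col,1,cv2.LINE_AA,3)
    return im
def shaftpolys(xy,yaw,z):
    return [(T(xy,yaw,z,p),(0,255,0)) for p in(tang(.096),tang(.054),circ(.019,.054),circ(.019,.048))]
E
cat > fit.py <<'E'
from h import *
t=arm.camera("top");s=arm.camera("side")
# hub: fit keyway/bore outline + rim by gradient of darkness, each camera alone
g=np.stack(np.meshgrid(np.arange(-.04,.0401,.0005),np.arange(-.04,.0401,.0005)),-1).reshape(-1,2)
o=(bore()[:,:2]*1e4).astype(np.float32)
for n,c in(("top",t),("side",s)):
    gray=cv2.GaussianBlur(c["color"].min(2).astype(np.float32),(0,0),.5)
    hs=[cv2.pointPolygonTest(o,(float(a*1e4),float(b*1e4)),True)/1e4 for a,b in g]
    ins=1/(1+np.exp(-np.array(hs)/.0008)); r=np.hypot(*g.T); m=r<.024
    P0=np.c_[g,0*r][m]; w=ins[m]
    def cost(p):
        q=proj(c,T(p[:2],p[2],.14,P0)).astype(np.float32)
        v=cv2.remap(gray,q[:,:1],q[:,1:],cv2.INTER_LINEAR).ravel()
        return -np.corrcoef(v,-w)[0,1]
    from scipy.optimize import minimize
    b=minimize(cost,[.5583,-.2428,np.radians(25)],method="Nelder-Mead",options=dict(initial_simplex=[[.5583,-.2428,.44],[.5613,-.2428,.44],[.5583,-.2398,.44],[.5583,-.2428,.54]],xatol=1e-5,fatol=1e-5))
    print(n,b.x[:2],np.degrees(b.x[2]),b.fun)
h=(.5583,-.2428);p=(.534,.2515);y=np.radians(22)
H=[(T(h,np.radians(26),.14,q),(0,255,0)) for q in(circ(.032,0),bore())]
S=shaftpolys(p,y,.005)
a=[over(t,S,158,195,55,42,7),over(s,S,220,155,55,42,7),over(t,H,372,182,55,42,7),over(s,H,250,270,55,42,7)]
cv2.imwrite("pics/o1.png",np.vstack([np.hstack(a[:2]),np.hstack(a[2:])]))
E
python3 fit.py
```

```text
top [ 0.55813745 -0.24307848] 24.437128132680655 -0.9752110462293786
side [ 0.55883942 -0.24221982] 26.265672173607474 -0.967843614967099
```

View pics/o1.png

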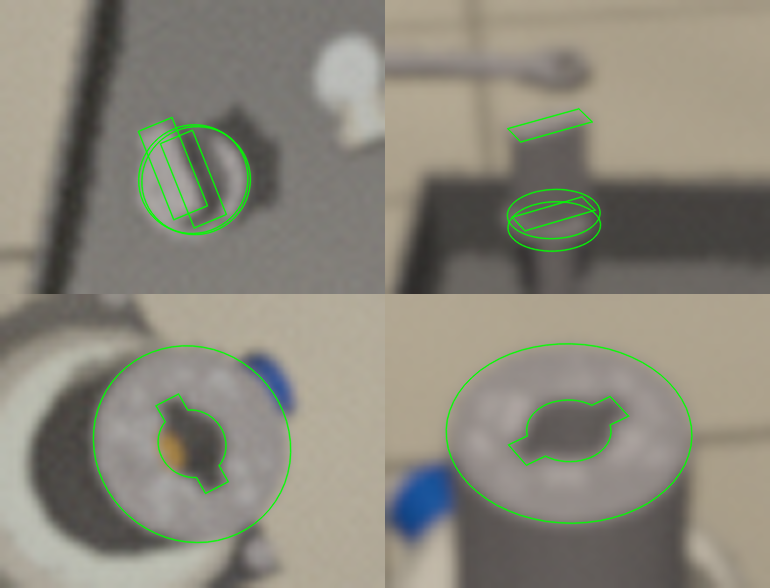

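The overlay fits the hub, with both cameras within 1 mm: (0.5585, −0.2426), yaw about 25.5°. The shaft is at about (0.5335, 0.252), yaw about 23°. Closing the jaws will align the tang.

```bash
cat >> h.py <<'E'
def ori(yaw):
    x=np.array([0,0,-1.]);y=np.array([-np.sin(yaw),np.cos(yaw),0])
    return R.from_matrix(np.c_[x,y,np.cross(x,y)]).as_rotvec()
HUB=np.array([.5585,-.2426]);HY=np.radians(25.5)
E
python3 - <<'E'
from h import *
for k in(0,np.pi):
    for xy,yaw in(((.5335,.252),np.radians(23)),(HUB,HY)):
        print(k,[None if q is None else np.round(q,2) for q in(arm.solve_ik([*xy,z],ori(yaw+k)) for z in(.27,.066))])
st=arm.get_state();print(R.from_rotvec(st["orientation"]).as_matrix().round(2))
E
```

```text
0 [array([ 0.34,  0.41,  1.38, -0.  ,  1.35, -1.63]), array([ 0.34,  0.65,  1.6 , -0.  ,  0.9 , -1.63])]
0 [array([-0.51,  0.44,  1.33, -0.  ,  1.37, -2.52]), array([-0.51,  0.67,  1.55, -0.  ,  0.93, -2.52])]
3.141592653589793 [array([ 0.34,  0.41,  1.38, -0.  ,  1.35,  1.51]), array([ 0.34,  0.65,  1.6 , -0.  ,  0.9 ,  1.51])]
3.141592653589793 [array([-0.51,  0.44,  1.33, -0.  ,  1.37,  0.62]), array([-0.51,  0.67,  1.55, -0.  ,  0.93,  0.62])]
[[-0.    0.39  0.92]
 [-0.    0.92 -0.39]
 [-1.   -0.   -0.  ]]
```

Run:
```python
from h import *
o=ori(np.radians(23)+np.pi)
arm.goto([.5335,.252,.2],o)
print(arm.move_linear([.5335,.252,.066],.12,guard=15))
arm.close_gripper(90)
st=arm.get_state();print(st["time"],st["tool_pos"],st["contact_force"],st["moment"],st["width"])
arm.move_linear([.5335,.252,.275],.15)
st=arm.get_state();print(st["time"],st["tool_pos"],st["contact_force"],st["moment"],st["width"])
p=HUB
arm.goto([*HUB,.275],ori(HY+np.pi))
st=arm.get_state();print(st["time"],st["tool_pos"],st["contact_force"],st["moment"],st["width"])
t=arm.camera("top");s=arm.camera("side")
S=shaftpolys(HUB,HY,.214)+[(T(HUB,HY,.214,circ(.01,0)),(0,0,255)),(T(HUB,HY,.214,np.array([[s*.0145,0,z] for s in(1,-1) for z in(.016,.045)])),(255,0,0))]
q=proj(s,[[*HUB,.23]])[0].astype(int); r=proj(t,[[*HUB,.23]])[0].astype(int)
cv2.imwrite("pics/g1.png",np.hstack([over(t,S,r[0]-35,r[1]-35,70,70,5),over(s,S,q[0]-35,q[1]-35,70,70,5)]))
```

```text
False
3.925 [0.53362025 0.25207158 0.06620437] [-1.13543818 -0.10682339  5.97162384] [-0.01406247  0.19561044  0.02576112] 0.1306943486808472
5.4667 [0.53314305 0.251847   0.27419106] [ 0.37175684 -0.47934895 -1.90772717] [0.01007129 0.04860661 0.01855504] 0.12951309309744352
7.2667 [ 0.55883605 -0.24163328  0.27502726] [-0.78557301  0.97014467 -1.90801664] [ 0.00790735  0.00537519 -0.05186753] 0.12958094879571486
```

View pics/g1.png

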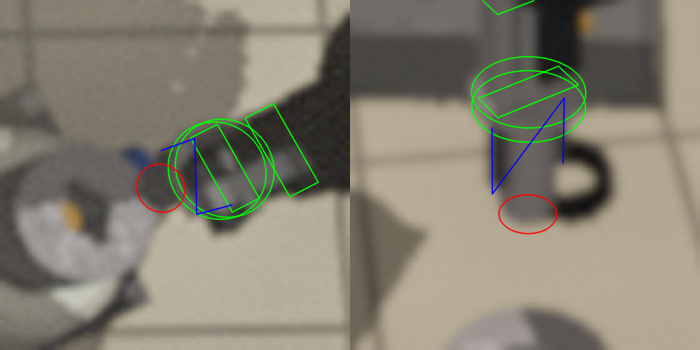

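The shaft is gripped (width 11 mm) and hangs upright over the hub. The foot appears near the red prediction at side (530,~210). I'll check the foot without the overlay, after settling.

Run:
```python
from h import *
arm.pause(.3)
st=arm.get_state();print(st["time"],st["tool_pos"],st["contact_force"])
xy=st["tool_pos"][:2];z=st["tool_pos"][2]-.061
t=arm.camera("top");s=arm.camera("side")
out=[]
for c in(t,s):
    q=proj(c,[[*xy,z+.02]])[0].astype(int)-[18,22]
    im=crop(c,q[0],q[1],38,46,10); im=cv2.convertScaleAbs(im,alpha=1.7,beta=-40)
    for P in(circ(.01,0),circ(.0085,0),circ(.019,.048),circ(.019,.054)):
        for u,v in (proj(c,T(xy,HY,z,P))[::3]-q+.5)*10-.5: cv2.circle(im,(int(u),int(v)),1,(0,255,0),-1)
    out.append(im)
cv2.imwrite("pics/g2.png",np.hstack(out))
```

```text
7.6667 [ 0.55859437 -0.24237803  0.27500934] [ 0.24372859  0.10494133 -1.65226617]
```

View pics/g2.png

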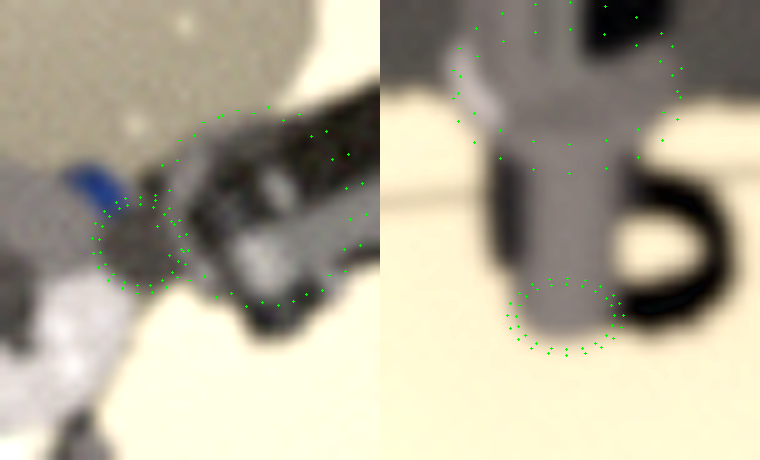

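In the top view the foot at (138,243) matches the prediction at (139,244). In the side view it is 0.4 px to the right and about 2 px higher, so the lateral error is under 1 mm. The target becomes (0.5581, −0.2429). I'll do a guarded insertion in stages.

Run:
```python
from h import *
def rep(n):
    st=arm.get_state();print(n,round(st["time"],2),st["tool_pos"].round(4),st["contact_force"].round(1),st["moment"].round(2),round(st["width"],3))
X=[.5581,-.2429]
arm.move_linear([*X,.207],.1); arm.pause(.2); rep("above")
for z in(.193,.181,.172):
    g=arm.move_linear([*X,z],.03,guard=10); rep((z,g))
    if g: break
```

```text
above 8.8 [ 0.5584 -0.2431  0.2077] [-0.   1.2 -1.9] [-0.01 -0.01  0.04] 0.126
(0.193, False) 9.42 [ 0.5581 -0.2429  0.1929] [ 0.8  0.3 -2.1] [-0.01 -0.05  0.03] 0.125
(0.181, False) 9.97 [ 0.5581 -0.2429  0.1809] [ 0.5 -0.3 -1.5] [-0.08 -0.13 -0.01] 0.125
(0.172, False) 10.42 [ 0.558  -0.2429  0.1718] [ 1.7  0.2 -2. ] [-0.08 -0.16  0.02] 0.128
```

Run:
```python
from h import *
X=[.5581,-.2429]
for z in np.r_[.168,.164,.160,.157,np.arange(.155,.1445,-.001)]:
    g=arm.move_linear([*X,z],.03,guard=40); arm.pause(.1)
    st=arm.get_state();print(round(z,3),g,round(st["time"],2),st["tool_pos"].round(4),st["contact_force"].round(1),st["moment"].round(2),round(st["width"],3))
    if g or st["contact_force"][2]>28: break
```

```text
0.168 False 10.8 [ 0.5582 -0.243   0.1683] [-0.2 -0.7  4.6] [0.01 0.03 0.01] 0.13
0.164 False 11.18 [ 0.5582 -0.243   0.1643] [0.9 0.1 6. ] [0.02 0.04 0.02] 0.127
0.16 False 11.57 [ 0.5582 -0.243   0.1604] [-0.9 -0.2  6.3] [ 0.    0.09 -0.03] 0.125
0.157 False 11.92 [ 0.5583 -0.243   0.1575] [-0.5  0.4  7.7] [0.06 0.17 0.05] 0.134
0.155 False 12.27 [ 0.5583 -0.243   0.1555] [-0.   0.3  8.4] [ 0.09  0.17 -0.  ] 0.127
0.154 False 12.62 [ 0.5583 -0.243   0.1546] [0.9 0.  9.6] [0.14 0.2  0.02] 0.13
0.153 False 12.97 [ 0.5583 -0.243   0.1536] [-0.7  0.3 10.2] [0.13 0.31 0.07] 0.125
0.152 False 13.32 [ 0.5584 -0.243   0.1532] [-3.3  1.6 18.2] [ 0.35  0.72 -0.02] 0.13
0.151 False 13.67 [ 0.5584 -0.2431  0.1532] [-7.6  4.6 32.7] [ 0.76  1.54 -0.04] 0.126
```

Hard stop at TCP z = 0.1532, against 0.153 expected, with force rising to 33 N. I'll check by eye and check that it holds.

Run:
```python
from h import *
arm.pause(1)
st=arm.get_state();print(round(st["time"],2),st["tool_pos"].round(4),st["contact_force"].round(1),round(st["width"],3))
t=arm.camera("top");s=arm.camera("side")
cv2.imwrite("pics/f1.png",np.hstack([cv2.convertScaleAbs(crop(s,246,250,60,60,6),alpha=1.4),crop(t,155,145,110,120,3)]))
```

```text
14.67 [ 0.5584 -0.2431  0.1532] [-8.8  3.4 32.3] 0.131
```

View pics/f1.png

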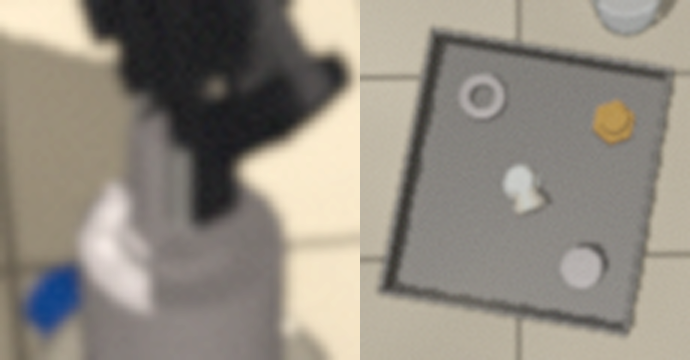

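The left panel shows the flange seated on the hub face at about (190,235), with the fingers still on the tang. The right panel shows the other four parts undisturbed in the crate, and the force is steady at 32 N.

```bash
python3 -c "
from cell import arm
print(arm.hand_in())"
```

```text
the job is handed in; nothing more can be done
None
```

The keyed shaft is pressed fully home in the hub of the right-most pump, and I handed the job in with the gripper still holding it down. The robot clock read about 15 s.

- **Insertion:** the keys entered the keyways without any contact. The spring force then rose as expected, and the tool met a hard stop at TCP z = 0.1532 m, against 0.153 m calculated for the flange on the hub.
- **Hold:** after a 1 s wait the push was steady at 32 N, with no change in position. The last picture shows the flange on the hub face and the other four parts still in the crate. I did not check the bench items (cap, jar, beaker, wrench) in a final picture.
- **Disagreement:** before insertion, the side camera showed the held shaft about 2 px (about 3 mm) higher than calculated. The top camera and the stop height both matched the calculation, so I put it down to that camera's calibration and image blur.

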